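# Hook a stuck cartridge out of a tester bay

### The arm

A 7-joint arm with a two-finger parallel gripper is mounted at the origin on the work surface; the furniture and walls round the work are solid. World frame = base frame: x ahead of the robot, y to its left, z up, the work surface at z = 0. Lengths are in m, angles in rad, forces in N, time in s.
With the tool pointing down it reaches from about 0.4 to 0.85 m from the base axis. Payload 4.5 kg.
Tool frame: the origin (TCP) lies at the very end of the fingers, on their centre line; the grasp point (between the pads) lies 19 mm behind it (r.grip_point_offset is the distance from the TCP to the grasp point, in m); y points along the fingers, x is the direction in which the jaws open and shut, and the axes are right-handed (so a half turn about y gives the same grasp; the last joint's range is limited). The gripper opens to 88 mm and grips with 3 to 60 N. Pads are 18 mm wide; open, the fingers measure 123 mm over their backs; the gripper's body (75 mm by 187 mm) begins 45 mm behind the grasp point.
Start: joints at [1.297, 0.689, -0.195, 1.565, 0.157, 0.902, -0.215], TCP at [0.189, -0.596, 0.239] pointing down, gripper open.
Joint ranges: [-3.01, 3.01], [-0.46, 2.08], [-1.47, 1.51], [0.13, 2.56], [-1, 4.14], [0.04, 2.09], [-2.66, 2.66]. Speed limits (rad/s): [2.57, 2.57, 3.14, 3.14, 3.14, 3.14, 3.14].

### API

Orientations are given as a unit quaternion [x, y, z, w].
In Python, from plant import get_state, snapshot, camera_params, job, r gives the robot as it stands.
- The arm moves only by the tool carry_out, never from a script. Its arguments are lists of equal length, an entry for each row: "offset": the shift along the world's x, y, z in m, a list of three; "twist": the turn about the world's z in degrees. In form: {"offset": [[tx, ty, tz], ...], "twist": [twist, ...]}. A call has 1 to 8 rows; each row shifts and turns the commanded pose from where the row before left it; what a row does not reach is not made up. A row lasts 1/8 s, in which the tool goes at most 62.5 mm and 10.7 degrees, less where a joint would pass 70% of its speed; a pose out of reach is approached as far as the arm can. A call with a gripper value outside its range is refused whole. "grip" is the finger opening in m, from 0 to 0.0881, set as the call begins (left out, the last holds). The fingers move at their own pace and stop on an object; "newtons" is the grip in N (left out, the last holds). Time passes only in rows, so rows that do not move let the fingers close. It gives the time, the measured TCP pose, the force and the opening at its end, in the units of the state.
- get_state(): the state, without advancing time (a new reading comes with each control period).
- snapshot(name): name is "scene" or "top" or "wrist"; returns the picture (420x560x3 uint8, red, green, blue); there is no depth.
- camera_params(name): a dict with "camera_matrix" (3x3 intrinsics, pixels), "eye" and "orientation" of the camera in the world. Camera axes: x right, y up, looking along -z (the intrinsics and any distortion apply to the point x, -y, -z); pixel columns grow to the right and rows downward; lengths in m; the calibration is good to about 2 mm. A picture is of the moment at which its call begins: read the wrist's pose just before it. camera_params takes no time and is no camera call; for the wrist camera it gives the pose at the moment of the call.
- job.finish_job(): hands the job in, once; it reports no verdict.
The state is a dict: "clock": time; "q": joint angles; "qd": joint speeds; "joint_torque": joint torques, N m; "tool_pos": TCP position; "eef_rot": TCP orientation; "contact_force": force on the tool from outside, world axes, zero at the start; "moment": the same for the moment, N m; "opening": opening from 0.0 (shut) to 1.0 (fully open).
Only numpy, scipy, OpenCV 4.12 (cv2) and the standard library are available. Lean on these libraries where they do the work, as an engineer would, in place of code of your own. Each camera call takes 0.05 s, during which the arm holds its last target. There are 200 camera calls.

### The job

First flip the isolator lever on top of the tester to off (over towards the bay mouths) with a fingertip. Then take the hooked pick from its rest and with its hook drag the red cartridge out of its narrow bay until it stands fully clear of the mouth on the landing plate, not touching the cartridge with the robot itself, and lay the pick back in both forks of its rest, hook down, as it lay. Leave the blue cartridge, the bottle, the reel and the capacitor where they are.

Things in the scene. Friction and masses are not known exactly. Their poses are not given: they have to be found in the camera images.
- tester: Grey cartridge tester, fixed. Origin: centre of the housing's footprint, on the bench; -x points out of the bay mouths. Housing 140 (x) x 150 (y) x 178 mm high. Two bays open in its front face (x = -70) at y = +27 and -27: each 34 mm wide, floor 10 mm and ceiling 84 mm above the bench, back wall at x = +62. A bare landing plate 10 mm thick, 150 wide, continues the bay floors out to x = -195.
- deck_edge (a point): Middle of the lower front edge of the blue deck, 154 mm wide, which overhangs the landing plate: underside 170 mm, top 178 mm above the bench, edge at tester x = -170. A vertical gripper holding the pick in a bay would hit it: lean the gripper back, away from the housing, by 25 to 45 degrees.
- mouth_left (a point): Middle of the floor edge of the bay mouth at y = +27 mm; axes as the tester's.
- mouth_right (a point): Middle of the floor edge of the bay mouth at y = -27 mm; axes as the tester's.
- isolator_lever (a joint): Over-centre toggle lever (isolator) on top of the tester, rad: 0 = on, leaning to the tester's back (+x); 0.70 = off, leaning as far towards the bay mouths (-x). It snaps over at 0.35 (upright) and stays; about 1 N at the knob moves it.
- lever_tip (a point): Centre of the red ball knob, 18 mm across, on the isolator lever; on the tester's centre line (y = 0), 231 mm above the bench at either end of travel, and moves with the lever. Pivot 48 mm from it, 186 mm above the bench; the black switch base below is 190 mm high. From on to off the knob travels 33 mm along the tester's -x.
- red_cartridge: Red plug-in cartridge (loose, about 0.15 kg), upright in one of the two bays; which one varies. Body 70 x 28 x 30 mm (x, y, z); origin: centre of its underside, -x towards the mouth, rear end at x = +35. Ahead of its front face (x = -35) a steel bail: a 5 mm round crossbar along y on two ears, 20 mm clear between them.
- red_cartridge_bail (a point): Middle of the red cartridge's bail crossbar: 53 mm ahead (-x) of the origin, 26 mm above its underside; a 15 mm open gap lies between bar and front face, open above and below. At the start 12 to 40 mm inside the mouth.
- blue_cartridge: Blue cartridge, otherwise as the red one, in the other bay; it stays.
- pick_rest: Fixed dark steel rest, base 130 x 50 x 6 mm, with two V-forks (at x = -45 and +47 mm, V opening 28 mm, arms to 71 mm high). Origin: centre of its footprint; x as the pick lying in it, towards the hook.
- hook_pick: Hooked pick (loose, 0.09 kg) lying level in both forks, centre line 62 mm above the bench. Origin: centre of its orange handle, 55 x 16 x 22 mm (x, y, z); x along the shank to the hook, z up. Grip across the 16 mm. A 6 mm round shank runs from the handle to x = +130 and bends straight down there (-z); a 6 mm tail runs back to x = -61.
- hook_tip (a point): Lowest point of the hook: 130 mm ahead (x) of the pick's origin and 20 mm below its centre line; the hook is 6 mm round.
- alcohol_bottle: White bottle with pink-red cap, 52 mm round, 108 mm tall, standing near the landing plate; origin under its centre. Bystander.
- solder_reel: Grey reel of solder, 52 mm round, 42 mm tall; origin under its centre. Bystander beside the pick rest.
- capacitor_0: Dark blue capacitor standing on end, 22 mm round, 40 mm tall; origin under its centre. Bystander beside the pick rest.
Not all that is in view belongs to the job. Leave any purple look-alike of the pick_rest alone.

How it is judged:
On the way, in this order (a step that is already met when the one before it is completed fails the run):
1. the isolator is off while the red cartridge is still in its bay, untouched (value of joint isolator_lever above 0.6 rad and distance of red_cartridge from where it was at the start of the episode below 0.008 m), for 0.2 s.
2. the pick's hook has hold of the red cartridge in its bay and it has begun to move (contact force between hook_pick and red_cartridge above 0.05 N and distance of red_cartridge from where it was at the start of the episode above 0.012 m and x of red_cartridge in the frame of tester above -0.095 m).
3. the red cartridge is fully out of its bay (x of red_cartridge in the frame of tester below -0.108 m), for 0.2 s.
At the end, for the whole second after the job is handed in: Isolator off (past 0.6 rad). Red cartridge upright and still on the landing plate, rear end 3 mm or more outside the mouth. Pick still in both forks, hook down, within 18 mm along, 8 mm across and 0.12 rad of the rest, 56 to 68 mm high. Blue one in its bay; bystanders unmoved (value of joint isolator_lever above 0.6 rad and distance of blue_cartridge from where it was at the start of the episode below 0.01 m and x of red_cartridge in the frame of tester between -0.19 and -0.108 m and y of red_cartridge in the frame of tester between -0.075 and 0.075 m and z of red_cartridge in the frame of tester between 0.005 and 0.016 m and angle between red_cartridge's own z axis and vertical below 0.15 rad and x of hook_pick in the frame of pick_rest between -0.018 and 0.018 m and y of hook_pick in the frame of pick_rest between -0.008 and 0.008 m and z of hook_pick in the frame of pick_rest between 0.056 and 0.068 m and angle between the x axis of hook_pick and the x axis of pick_rest, either way round below 0.12 rad and angle between hook_pick's own z axis and vertical below 0.5 rad and linear speed of each of red_cartridge, hook_pick below 0.02 m/s); the robot touches nothing.
It fails at once if the robot itself touches the red cartridge (contact force between any of the fingers, the arm and red_cartridge above 0.3 N).
It fails at once if the red cartridge is pulled while the isolator is on (distance of red_cartridge from where it was at the start of the episode above 0.012 m and value of joint isolator_lever below 0.35 rad).
It fails at once if the blue cartridge is shifted by more than 10 mm (distance of blue_cartridge from where it was at the start of the episode above 0.01 m).
It fails at once if the bottle, the reel or the capacitor is shifted by more than 20 mm or knocked over (distance of any of alcohol_bottle, solder_reel, capacitor_0 from where it was at the start of the episode above 0.02 m or angle between any of alcohol_bottle, solder_reel, capacitor_0's own z axis and vertical above 0.5 rad).
It also fails if it takes over 64 s, if anything falls off the work surface, if the arm or the gripper's body presses on something with over 40 N, if the wrist force passes 120 N, or if a joint passes its speed limit or range.

## Working session

There is one attempt and no reset: what is moved stays moved. The work goes in short steps, Python scripts to look and compute and a tool call to move; the robot and the scene stay as the last step left them, time stands still between calls to the robot, and variables do not carry over. Pictures are saved under pics/ and viewed, about 8 in all and at most 12, crops included, and the job is handed in when it is done.

Besides the shell and the picture viewer there is one more tool, called after "Call:" by a JSON object that holds its "api" and its "payload". carry_out: Moves the arm, as the interface text tells. Its arguments: {"type":"object","properties":{"offset":{"type":"array"},"twist":{"type":"array"},"grip":{"type":"number"},"newtons":{"type":"number"}},"required":["offset","twist"]}

```bash
mkdir -p pics
cat > h.py <<'E'
import numpy as np, cv2
from scipy.spatial.transform import Rotation as R
from plant import get_state, snapshot, camera_params, job, r
def cam(n):
    c=camera_params(n); return np.array(c["camera_matrix"]),np.array(c["eye"]),R.from_quat(c["orientation"]).as_matrix() if np.size(c["orientation"])==4 else np.array(c["orientation"])
def ray(c,u,v):
    K,e,M=c; d=np.linalg.inv(K)@[u,v,1]; return e,M@(d*[1,-1,-1])
def onz(c,u,v,z):
    e,d=ray(c,u,v); return e+d*(z-e[2])/d[2]
def two(c1,p1,c2,p2):
    a,d=ray(c1,*p1); b,f=ray(c2,*p2); d/=np.linalg.norm(d);f/=np.linalg.norm(f)
    s,t=np.linalg.lstsq(np.stack([d,-f],1),b-a,rcond=None)[0]; return (a+s*d+b+t*f)/2,np.linalg.norm(a+s*d-b-t*f)
def proj(c,P):
    K,e,M=c; p=M.T@(np.array(P)-e); q=K@(p*[1,-1,-1]); return q[:2]/q[2]
def save(n,im): cv2.imwrite("pics/"+n,im[...,::-1])
E
python3 - <<'E'
from h import *
for n in("scene","top"):
    save(n+"0.png",snapshot(n)); c=camera_params(n); print(n,c)
print(get_state(), camera_params("wrist"), r.grip_point_offset)
E
```

```text
scene {'camera_matrix': array([[419.16060758,   0.        , 280.38120628],
       [  0.        , 419.16060758, 213.49159096],
       [  0.        ,   0.        ,   1.        ]]), 'eye': array([0.94938981, 1.07857991, 0.74635007]), 'orientation': array([0.11612571, 0.48881551, 0.8466402 , 0.17542688])}
top {'camera_matrix': array([[382.33249801,   0.        , 276.22927392],
       [  0.        , 382.33249801, 211.43026191],
       [  0.        ,   0.        ,   1.        ]]), 'eye': array([-0.03498524,  0.207422  ,  0.87325817]), 'orientation': array([-0.20675469,  0.23848719,  0.70628862, -0.63366611])}
{'clock': 0.1, 'q': array([ 1.2968042 ,  0.68989813, -0.19451027,  1.56620279,  0.15728852,
        0.9024995 , -0.21511081]), 'qd': array([ 0.00060399, -0.00020578,  0.00144751, -0.00328894, -0.00021037,
        0.00026585, -0.00108548]), 'joint_torque': array([-2.72900732e-03, -5.28495562e+01, -1.27107225e+00, -1.53836578e+01,
       -5.24543447e-02,  2.08650388e-03,  5.08073038e-05]), 'tool_pos': array([ 0.18913725, -0.5951176 ,  0.23800114]), 'eef_rot': array([-0.57044026,  0.41791746, -0.41694793,  0.57104932]), 'contact_force': array([ 0.59019194,  0.38373081, -0.6828796 ]), 'moment': array([ 0.0070277 ,  0.05949512, -0.01738552]), 'opening': 1.0019344064897349} {'camera_matrix': array([[359.57720552,   0.        , 277.66072004],
       [  0.        , 359.57720552, 210.90831234],
       [  0.        ,   0.        ,   1.        ]]), 'eye': array([ 0.2694743 , -0.56965429,  0.38407031]), 'orientation': array([-0.13118354,  0.09779476, -0.58223089,  0.79638825])} 0.0187
```

View pics/scene0.png

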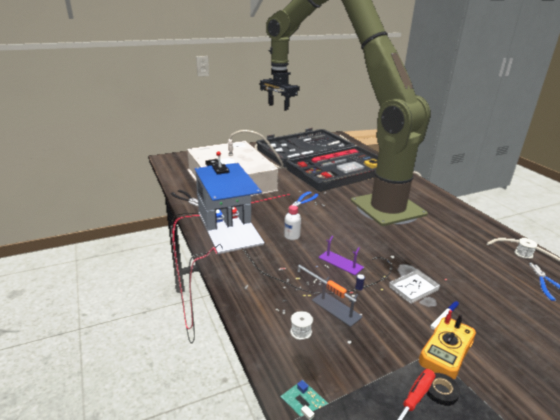

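View pics/top0.png

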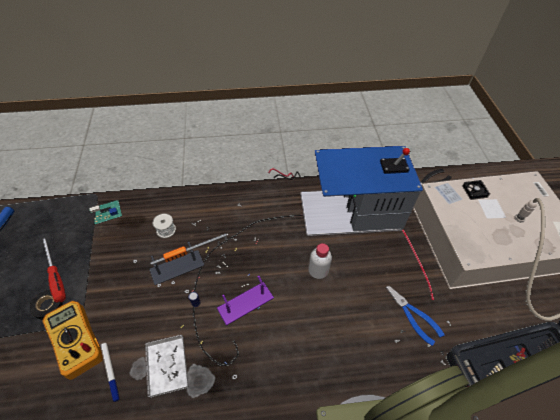

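The scene view has the tester at (228,205), the orange pick in its dark rest at (337,290), a purple look-alike rest at (342,262), the bottle at (292,222), the reel at (301,325) and the capacitor at (360,282). In the top view the tester is at (370,190), the pick at (175,254) in its dark rest at (177,266), and the purple rest at (245,300). The candidates for the pick are the orange handle in the dark rest, the empty purple rest, the screwdriver at (53,280) top and the red probe. I choose the orange one, and check it in a close crop.

Run:
```python
from h import *
s=cv2.imread("pics/scene0.png");t=cv2.imread("pics/top0.png")
a=cv2.resize(s[145:255,180:310],None,fx=3,fy=3,interpolation=2)   #390x330
b=cv2.resize(s[255:325,285:375],None,fx=4,fy=4,interpolation=2)   #360x280
d=cv2.resize(t[140:240,290:425],None,fx=3,fy=3,interpolation=2)  #405x300
e=cv2.resize(t[225:290,140:240],None,fx=4,fy=4,interpolation=2) #400x260
C=np.zeros((600,800,3),np.uint8)
C[:330,:390]=a;C[330:330+260,:360]=b[:260];C[:300,390:795]=d;C[330:590,390:790]=e
cv2.imwrite("pics/c1.png",C)
T=cam("top");S=cam("scene")
print("lever top px",onz(T,406,152,.231),onz(S,219,154,.231))
print("pick handle",two(T,(175,254),S,(337,289)))
for p in[(316,150),(322,194),(419,190),(412,148)]:print(onz(T,*p,.178))
```

```text
lever top px [ 0.58545802 -0.18025952  0.231     ] [ 0.59165207 -0.17346896  0.231     ]
pick handle (array([0.46467145, 0.39208777, 0.06045648]), np.float64(0.0005124426587546483))
[0.66740419 0.01806944 0.178     ]
[0.52075863 0.02950913 0.178     ]
[ 0.50904087 -0.20296074  0.178     ]
[ 0.64940319 -0.23252167  0.178     ]
```

View pics/c1.png

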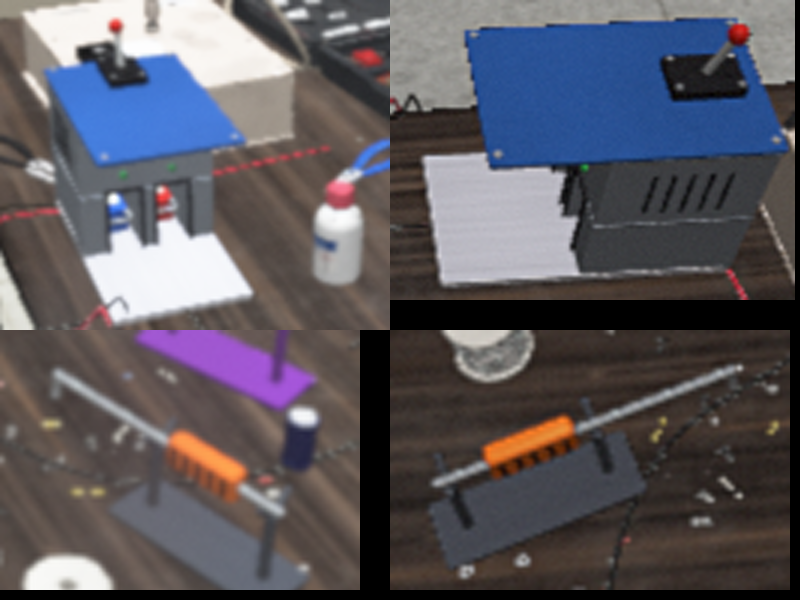

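Close crop: the orange-handled pick lies hook-left/down in the dark rest; the red cartridge is in the robot-side bay (tester y = -27), the lever leans to the back. Now the numbers.

Run:
```python
from h import *
T=cam("top");S=cam("scene");W=cam("wrist")
t=cv2.imread("pics/top0.png");h=cv2.cvtColor(t,cv2.COLOR_BGR2HSV)
m=cv2.inRange(h,(105,150,60),(120,255,255)); m[:, :300]=0;m[205:]=0;m[:,430:]=0
c=max(cv2.findContours(m,0,2)[0],key=cv2.contourArea)
P=np.array([onz(T,*p[0],.178)[:2] for p in cv2.convexHull(c)],np.float32)
print("deck rect",cv2.minAreaRect(P)); print(cv2.boxPoints(cv2.minAreaRect(P)))
for nm,f,C,roi in(("top","pics/top0.png",T,(395,145,415,160)),("scene","pics/scene0.png",S,(210,148,230,162)),("sceneRedBay","pics/scene0.png",S,(225,200,245,225))):
    i=cv2.imread(f);h=cv2.cvtColor(i,cv2.COLOR_BGR2HSV);m=cv2.inRange(h,(0,130,90),(8,255,255))|cv2.inRange(h,(172,130,90),(180,255,255))
    x0,y0,x1,y1=roi; ys,xs=np.nonzero(m[y0:y1,x0:x1]); print(nm,xs.mean()+x0,ys.mean()+y0,xs.min()+x0,xs.max()+x0,ys.min()+y0,ys.max()+y0)
hk=two(T,(226.7,234.7),S,(299.2,265.5));tl=two(T,(151,263.5),S,(355.5,300.7))
print("hookend",hk,"tail",tl,"yaw",np.degrees(np.arctan2(*(hk[0]-tl[0])[[1,0]])),np.linalg.norm(hk[0]-tl[0]))
for v in(205,210,213,216): print("red",v,onz(S,234,v,.036))
for n,a,b in(("bottlecap",(322,249),(293,209)),("reel",(165,221),(302,318)),("cap",(194,296),(360,277)),("box corner",(448,284),(0,0))):
    print(n,two(T,a,S,b) if b[0] else onz(T,*a,.0))
s=get_state();print("tool axes",R.from_quat(s["eef_rot"]).as_matrix().round(3).tolist());print("wrist look",(-W[2][:,2]).round(3),"up",W[2][:,1].round(3))
```

```text
deck rect ((0.588000476360321, -0.09395661950111389), (0.24058285355567932, 0.15532812476158142), 87.96377563476562)
[[ 0.5061113  -0.21141258]
 [ 0.66134137 -0.2169316 ]
 [ 0.6698896   0.02349934]
 [ 0.5146596   0.02901836]]
top 406.0 150.5 403 409 148 153
scene 218.0 153.0 217 219 152 154
sceneRedBay 233.94444444444446 210.77777777777777 232 236 208 217
hookend (array([0.50843046, 0.26513939, 0.05894563]), np.float64(0.0014950039707836446)) tail (array([0.44490275, 0.44766148, 0.0600984 ]), np.float64(0.0008184795186786394)) yaw -70.8092960293137 0.19326513778970336
red 205 [ 0.5486238  -0.16620778  0.036     ]
red 210 [ 0.56025366 -0.13197511  0.036     ]
red 213 [ 0.56699881 -0.11212063  0.036     ]
red 216 [ 0.57357731 -0.09275672  0.036     ]
bottlecap (array([0.4189036 , 0.03954582, 0.09921113]), np.float64(0.001303541733519095))
reel (array([0.58219613, 0.42880779, 0.03880178]), np.float64(0.0029191370159609327))
cap (array([0.36170872, 0.34795267, 0.03487174]), np.float64(0.0012257545992086238))
box corner [ 0.34225909 -0.27775996  0.        ]
tool axes [[0.303, -0.001, 0.953], [-0.953, 0.002, 0.303], [-0.002, -1.0, -0.0]]
wrist look [-0.309 -0.095 -0.946] up [ 0.902  0.288 -0.323]
```

Call:
{"api": "carry_out", "payload": {"offset": [[0, 0, 0.06], [0, 0, 0.06], [0.044, 0.04, 0], [0.044, 0.04, 0], [0.044, 0.04, 0], [0.044, 0.04, 0], [0.044, 0.04, 0], [0.044, 0.04, 0]], "twist": [9, 9, 9, 9, 9, 9, 9, 9], "grip": 0}}

```text
clock: 1.1
tool_pos: [0.4542, -0.3543, 0.3585]
eef_rot: [-0.707, 0.001, -0.0, 0.707]
contact_force: [0.7, -0.8, -1.4]
opening: 0.116
```

Call:
{"api": "carry_out", "payload": {"offset": [[0.044, 0.04, 0], [0.044, 0.04, 0], [0.043, 0.038, 0], [0, 0, 0], [0, 0, 0]], "twist": [0, 0, 0, 0, 0]}}

```text
clock: 1.72
tool_pos: [0.5838, -0.2382, 0.3581]
eef_rot: [0.707, -0.003, 0.002, -0.707]
contact_force: [-1.1, -0.5, 0.1]
opening: 0.006
```

Run:
```python
from h import *
W=cam("wrist");im=snapshot("wrist");save("w1.png",im)
h=cv2.cvtColor(im,cv2.COLOR_RGB2HSV);m=cv2.inRange(h,(0,130,90),(8,255,255))|cv2.inRange(h,(172,130,90),(180,255,255))
n,l,st,ce=cv2.connectedComponentsWithStats(m)
for i in range(1,n):
    if st[i,4]>30: print(st[i],ce[i],onz(W,*ce[i],.231))
```

```text
[371  90  36  38 153] [389.67973856 117.45098039] [ 0.66631836 -0.17432216  0.231     ]
[273 115  25  24 478] [285.24686192 126.29916318] [ 0.58937985 -0.18020355  0.231     ]
[ 72 136 126  12 483] [135.54451346 142.86749482] [ 0.47646639 -0.19170091  0.231     ]
```

Call:
{"api": "carry_out", "payload": {"offset": [[0.005, 0, -0.05], [0, 0, -0.05], [0, 0, -0.043], [0, 0, 0], [0, 0.02, 0], [0, 0.02, 0], [0, 0.018, 0], [0, 0.012, 0]], "twist": [0, 0, 0, 0, 0, 0, 0, 0]}}

```text
clock: 2.78
tool_pos: [0.5898, -0.1653, 0.2167]
eef_rot: [-0.707, 0.001, -0.002, 0.707]
contact_force: [2.3, -8.9, 1.2]
opening: 0.005
```

Call:
{"api": "carry_out", "payload": {"offset": [[0, 0.004, 0], [0, 0, 0], [0, 0, 0], [0, -0.04, 0.01], [0, 0, 0.06], [0, 0, 0.06], [0, 0, 0], [0, 0, 0]], "twist": [0, 0, 0, 0, 0, 0, 0, 0]}}

```text
clock: 3.78
tool_pos: [0.5888, -0.2028, 0.3449]
eef_rot: [-0.707, 0.002, -0.001, 0.707]
contact_force: [0.6, 0.6, -0.4]
opening: 0.008
```

Run:
```python
from h import *
for n in("wrist","top"):
    W=cam(n);im=snapshot(n);save("lv_%s.png"%n,im)
    h=cv2.cvtColor(im,cv2.COLOR_RGB2HSV);m=cv2.inRange(h,(0,130,90),(8,255,255))|cv2.inRange(h,(172,130,90),(180,255,255))
    k,l,st,ce=cv2.connectedComponentsWithStats(m)
    for i in range(1,k):
        p=onz(W,*ce[i],.231)
        if st[i,4]>10 and abs(p[0]-.59)<.05 and -.25<p[1]<-.1: print(n,st[i],p)
```

```text
wrist [268 119  25  26 516] [ 0.59044387 -0.14727289  0.231     ]
top [390 149   6   6  31] [ 0.59062682 -0.1487668   0.231     ]
```

Knob moved 33 mm: isolator off. Next, look into the bay and over the pick.

Call:
{"api": "carry_out", "payload": {"offset": [[-0.004, 0.057, 0], [-0.004, 0.057, 0], [-0.004, 0.057, 0], [-0.004, 0.057, 0], [-0.004, 0.057, -0.01], [-0.004, 0.057, -0.01], [-0.004, 0.057, -0.01], [0, 0.054, -0.01]], "twist": [0, 0, 0, 0, 0, 0, 0, 0], "grip": 0.06}}

```text
clock: 4.88
tool_pos: [0.56, 0.251, 0.3037]
eef_rot: [0.708, -0.003, 0.001, -0.707]
contact_force: [-0.0, 0.1, 0.4]
opening: 0.679
```

Call:
{"api": "carry_out", "payload": {"offset": [[0, 0, 0], [0, 0, 0], [0, 0, 0]], "twist": [0, 0, 0]}}

```text
clock: 5.25
tool_pos: [0.5619, 0.2471, 0.3053]
eef_rot: [0.708, -0.003, 0.003, -0.707]
contact_force: [-0.3, 0.5, 0.3]
opening: 0.683
```

Run:
```python
from h import *
W=cam("wrist");im=snapshot("wrist");save("w2.png",im);np.savez("w2.npz",*W)
mr=proj(W,(.5615,-.073,.01));bl=proj(W,(.561,-.1,.036));hk=proj(W,(.508,.265,.059));print(get_state()["tool_pos"],mr,bl,hk)
a=cv2.resize(im[0:100,200:360],None,fx=5,fy=5,interpolation=2)
print(a.shape);save("w2c.png",a)
```

```text
[0.56193482 0.24729634 0.30556297] [279.61114934 368.56444193] [279.49523112 396.19184421] [228.51477241 153.21078525]
(500, 800, 3)
```

View pics/w2c.png

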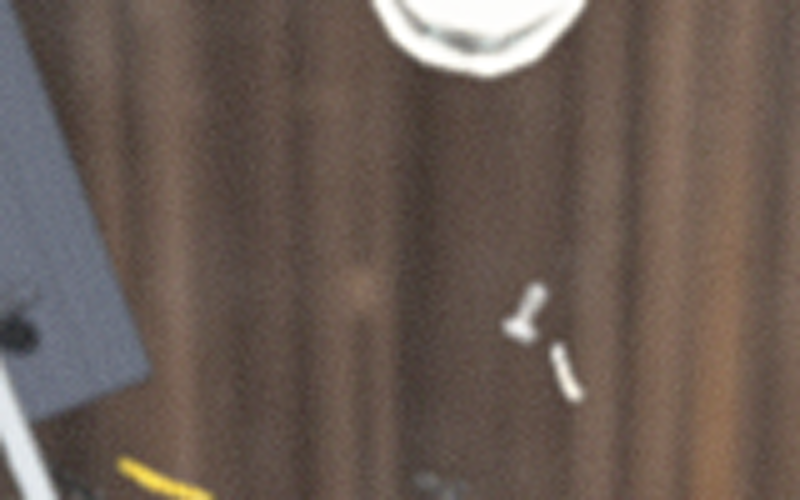

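That crop shows the rest corner, the shank and the reel: image up is +y, so the bay lies at the bottom near (279,380).

Run:
```python
import cv2
im=cv2.imread("pics/w2.png")
cv2.imwrite("pics/w2d.png",cv2.resize(im[340:420,220:380],None,fx=5,fy=5,interpolation=2))
```

```text
(no output)
```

View pics/w2d.png

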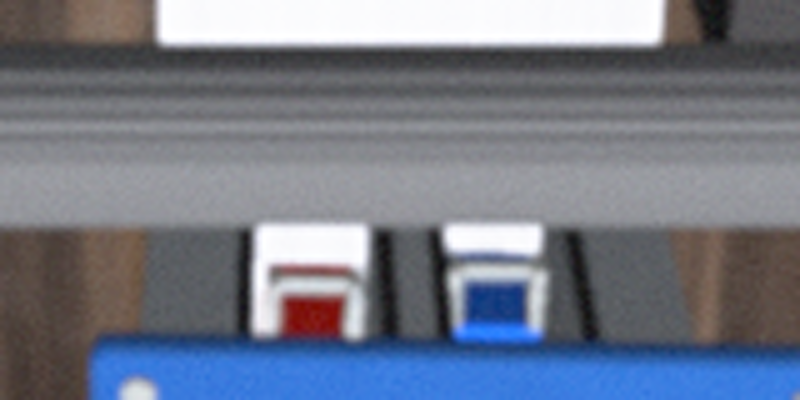

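Run:
```python
from h import *
z=np.load("w2.npz");W=[z[k] for k in z.files];S=cam("scene")
xa=np.array([-.0355,-.9994]);ya=np.array([.9994,-.0355]);O=np.array([.586,-.144])
tt=lambda P:(1e3*np.array([(P[:2]-O)@xa,(P[:2]-O)@ya])).round(1)
for u,v in((283,394),(283,395.5),(283,397)): print(v,tt(onz(W,u,v,.036)))
print("deck edge L/R at z.178",tt(onz(W,220+92/5,340+338/5,.178)),tt(onz(W,300,340+343/5,.178)))
print("plate front edge",tt(onz(W,220+158/5,340+45/5,.01)),tt(onz(W,220+663/5,340+45/5,.01)))
print("bay walls floor edges",tt(onz(W,220+250/5,340+230/5,.01)),tt(onz(W,220+378/5,340+230/5,.01)))
print("scene face bottom",tt(onz(S,234,217.5,.01)),"top",tt(onz(S,234,207.5,.04)))
im=cv2.imread("pics/w2.png");print(im[380:412,283].tolist())
# pick: orange and shank in wrist
h=cv2.cvtColor(im,cv2.COLOR_BGR2HSV);m=cv2.inRange(h,(5,170,120),(18,255,255));n,l,st,ce=cv2.connectedComponentsWithStats(m);print(st[1:][st[1:,4]>50])
```

```text
394 [-47.4 -21.5]
395.5 [-44.5 -21.4]
397 [-41.7 -21.3]
deck edge L/R at z.178 [-175.2  -71.4] [-175.5  -10.6]
plate front edge [-105.3  -69.8] [-109.3   80.9]
bay walls floor edges [-36. -41.] [-37.   -1.2]
scene face bottom [-17.4 -23.5] top [ -1.  -29.3]
[[155, 149, 146], [161, 153, 154], [155, 149, 146], [155, 150, 149], [191, 181, 178], [241, 235, 234], [254, 251, 250], [253, 251, 251], [253, 250, 250], [253, 251, 250], [254, 252, 251], [255, 252, 250], [228, 217, 229], [123, 116, 162], [87, 87, 126], [154, 154, 155], [211, 206, 197], [220, 216, 208], [169, 169, 178], [98, 96, 141], [29, 34, 127], [0, 11, 125], [16, 24, 128], [4, 14, 126], [23, 28, 134], [33, 27, 131], [44, 29, 110], [80, 49, 85], [108, 64, 51], [132, 76, 39], [167, 94, 46], [190, 106, 46]]
[[157   0  38  53 336]]
```

View pics/w2.png

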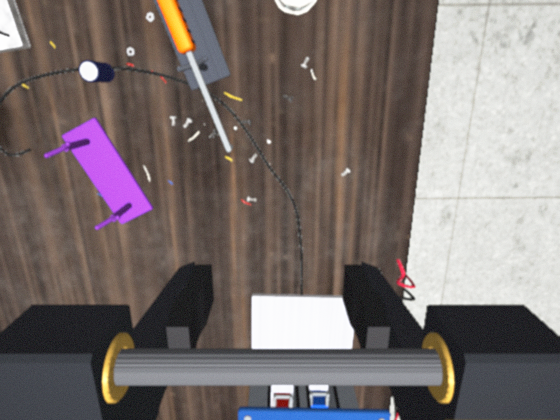

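Call:
{"api": "carry_out", "payload": {"offset": [[-0.025, 0.036, -0.03], [-0.025, 0.036, -0.03], [-0.025, 0.036, -0.03], [-0.022, 0.036, -0.035], [0, 0, 0], [0, 0, 0], [0, 0, 0]], "twist": [5, 5, 5, 4.4, 0, 0, 0], "grip": 0.05}}

```text
clock: 6.18
tool_pos: [0.4664, 0.3919, 0.1817]
eef_rot: [0.698, 0.116, -0.115, -0.698]
contact_force: [-0.0, 0.5, 0.6]
opening: 0.568
```

Run:
```python
from h import *
s=get_state();W=cam("wrist");im=snapshot("wrist");save("w3.png",im);np.savez("w3.npz",*W)
h=cv2.cvtColor(im,cv2.COLOR_RGB2HSV);m=cv2.inRange(h,(5,170,120),(18,255,255));c=max(cv2.findContours(m,0,2)[0],key=cv2.contourArea)
print(s["tool_pos"],cv2.boundingRect(c),cv2.contourArea(c))
P=np.array([onz(W,*p[0],.073)[:2] for p in c],np.float32);rc=cv2.minAreaRect(P);print(rc)
for P in((.4449,.4477,.06),(.5084,.2651,.06)):print(proj(W,P))
```

```text
[0.46637246 0.39193071 0.18168992] (265, 167, 21, 72) 1312.5
((0.4635525047779083, 0.3946819305419922), (0.014854252338409424, 0.05531339347362518), 19.190324783325195)
[274.13368686 124.63840978]
[276.16949254 344.48193398]
```

View pics/w3.png

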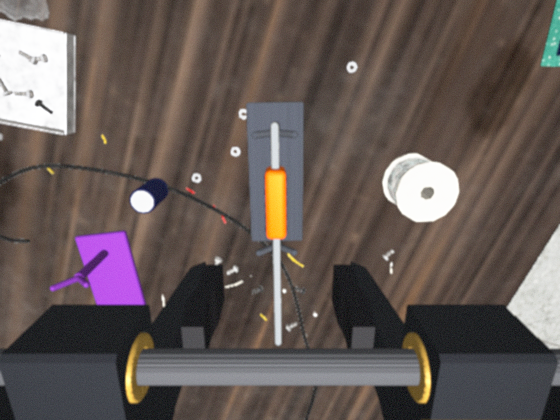

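The pick axis runs vertically at u≈275: tail tip at (275,124), rear fork at (274,133), handle at v 168–239, front fork at (276,249), hook at (277,344).

Run:
```python
from h import *
z=np.load("w3.npz");W=[z[k] for k in z.files]
O=np.array([.4636,.3947]);d=np.array([np.cos(np.radians(-70.81)),np.sin(np.radians(-70.81))]);n=np.array([-d[1],d[0]])
f=lambda u,v,z:(1e3*np.array([(onz(W,u,v,z)[:2]-O)@d,(onz(W,u,v,z)[:2]-O)@n])).round(1)
print("tail",f(275,122.5,.062),"hook",f(277.5,345.5,.062),"forkR arms",f(254,133,.07),f(296,133,.07),"forkF",f(258,252,.07),f(296,249,.07))
print("base corners",f(247,102,.006),f(303,103,.006),f(251,240,.006),f(302,241,.006))
im=cv2.imread("pics/w3.png");print(im[124:146,262].sum(1).tolist(), im[124:146,288].sum(1).tolist())
```

```text
tail [-57.9   0.4] hook [136.6   0.9] forkR arms [-51.5 -14.4] [-51.3  15.2] forkF [ 40.8 -13.8] [38.4 16.1]
base corners [-70.3 -23.7] [-69.1  24.3] [ 58.1 -24.2] [59.6 25.4]
[355, 349, 352, 362, 355, 352, 296, 285, 295, 338, 347, 339, 303, 290, 320, 351, 340, 341, 342, 342, 352, 338] [340, 339, 340, 345, 353, 324, 285, 256, 297, 322, 318, 296, 280, 294, 320, 330, 343, 337, 349, 331, 349, 335]
```

Call:
{"api": "carry_out", "payload": {"offset": [[-0.0017, -0.0005, -0.05], [0, 0, -0.05], [0, 0, -0.038], [0, 0, 0], [0, 0, 0]], "twist": [0, 0, 0, 0, 0]}}

```text
clock: 6.85
tool_pos: [0.4639, 0.3935, 0.0445]
eef_rot: [-0.697, -0.117, 0.116, 0.698]
contact_force: [-0.5, -0.0, 0.4]
opening: 0.564
```

Call:
{"api": "carry_out", "payload": {"offset": [[0, 0, 0], [0, 0, 0], [0, 0, 0], [0, 0, 0], [0, 0, 0.004], [-0.0028, 0.008, 0], [-0.0028, 0.0081, 0], [0, 0, 0]], "twist": [0, 0, 0, 0, 0, 0, 0, 0], "grip": 0, "newtons": 15}}

```text
clock: 7.85
tool_pos: [0.456, 0.4106, 0.0467]
eef_rot: [-0.697, -0.117, 0.118, 0.698]
contact_force: [0.3, -0.4, -0.0]
opening: 0.188
```

Call:
{"api": "carry_out", "payload": {"offset": [[0, 0, 0], [0, 0, -0.004], [0, 0, 0], [0, 0, 0]], "twist": [0, 0, 0, 0]}}

```text
clock: 8.35
tool_pos: [0.458, 0.4091, 0.0429]
eef_rot: [-0.697, -0.117, 0.116, 0.698]
contact_force: [3.3, 0.2, 0.1]
opening: 0.18
```

Call:
{"api": "carry_out", "payload": {"offset": [[0, 0, 0], [0, 0, 0], [0, 0, 0.045], [0, 0, 0.045], [0, 0, 0.045], [0, 0, 0], [0, 0, 0]], "twist": [0, 0, 0, 0, 0, 0, 0], "grip": 0.04}}

```text
clock: 9.22
tool_pos: [0.4566, 0.4082, 0.1771]
eef_rot: [0.698, 0.117, -0.117, -0.697]
contact_force: [0.3, -0.5, 0.2]
opening: 0.453
```

Run:
```python
from h import *
s=get_state();W=cam("wrist");im=snapshot("wrist");save("w4.png",im);np.savez("w4.npz",*W)
h=cv2.cvtColor(im,cv2.COLOR_RGB2HSV);m=cv2.inRange(h,(5,170,120),(18,255,255));c=max(cv2.findContours(m,0,2)[0],key=cv2.contourArea)
P=np.array([onz(W,*p[0],.073)[:2] for p in c],np.float32);print(s["tool_pos"],cv2.boundingRect(c),cv2.minAreaRect(P))
a=cv2.resize(im[80:280,180:380],None,fx=3,fy=3,interpolation=2);save("w4c.png",a)
```

```text
[0.4565986  0.4082412  0.17711811] (271, 171, 22, 73) ((0.4584258198738098, 0.4104529619216919), (0.015715885907411575, 0.05566532537341118), 19.774446487426758)
```

View pics/w4c.png

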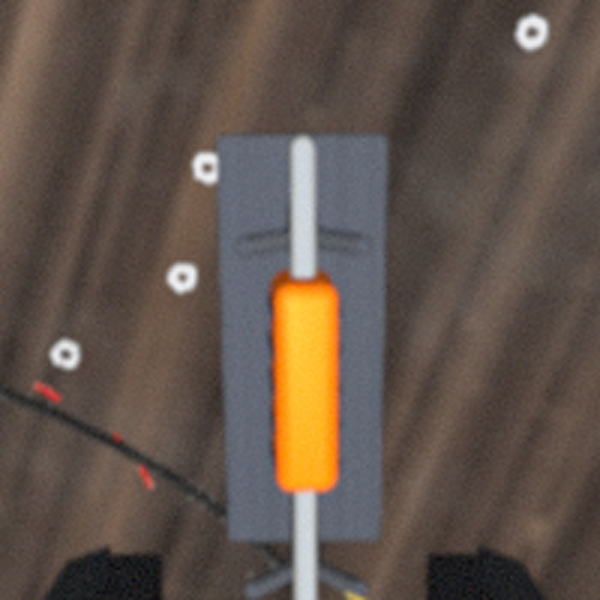

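The pick moved back about 16 mm and is seated, with roughly 30 mm of tail free behind the rear fork. I grip the tail, which keeps the upright gripper clear of the deck without leaning.

Call:
{"api": "carry_out", "payload": {"offset": [[-0.0181, 0.0519, 0], [0, 0, -0.045], [0, 0, -0.045], [0, 0, -0.045], [0, 0, 0], [0, 0, 0]], "twist": [0, 0, 0, 0, 0, 0]}}

```text
clock: 10.02
tool_pos: [0.4389, 0.4614, 0.0433]
eef_rot: [-0.697, -0.117, 0.117, 0.698]
contact_force: [-0.2, 0.4, 0.1]
opening: 0.455
```

Call:
{"api": "carry_out", "payload": {"offset": [[0, 0, 0], [0, 0, 0], [0, 0, 0], [0, 0, 0], [0, 0, 0], [0, 0, 0.01], [0, 0, 0.01], [0, 0, 0]], "twist": [0, 0, 0, 0, 0, 0, 0, 0], "grip": 0, "newtons": 60}}

```text
clock: 11.02
tool_pos: [0.439, 0.4614, 0.0638]
eef_rot: [-0.697, -0.117, 0.117, 0.698]
contact_force: [0.4, -0.3, -0.8]
opening: 0.031
```

Run:
```python
from h import *
s=get_state();T=cam("top");S=cam("scene")
t=snapshot("top");c=snapshot("scene");w=snapshot("wrist")
save("t5.png",t);save("s5.png",c);save("w5.png",w)
C=np.zeros((560,800,3),np.uint8)
C[:280,:400]=cv2.resize(t[215:285,140:240],None,fx=4,fy=4);C[:280,400:800]=cv2.resize(c[250:320,280:380],None,fx=4,fy=4)
C[280:560,:373]=cv2.resize(w,(373,280))
save("c5.png",C);print(s["tool_pos"],s["opening"],s["contact_force"],s["moment"])
```

```text
[0.43899987 0.46138293 0.06377427] 0.030708579727167354 [ 0.41458468 -0.31884001 -0.81782832] [-0.00659082 -0.10438862 -0.00660512]
```

View pics/c5.png

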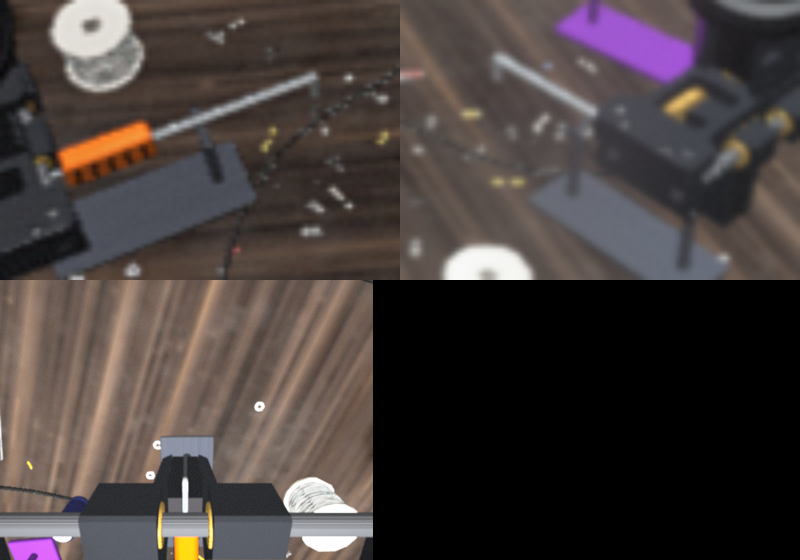

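Run:
```python
from h import *
T=cam("top");S=cam("scene")
print("corner",two(T,(218.7,234.2),S,(304.2,264.5)))
print("handle front top",onz(T,140+150/4,215+125/4,.09))
print("hook tip",two(T,(140+317/4,215+100/4),S,(280+98/4,250+80/4)))
```

```text
corner (array([0.50295238, 0.28361326, 0.07316358]), np.float64(0.0005185279027418713))
handle front top [0.46763829 0.38027189 0.09      ]
hook tip (array([0.4997294 , 0.28373917, 0.05314155]), np.float64(0.0019149911345789224))
```

Run:
```python
from h import *
T=cam("top");S=cam("scene")
def red(f,roi):
    i=cv2.imread(f);h=cv2.cvtColor(i,cv2.COLOR_BGR2HSV);m=cv2.inRange(h,(0,130,90),(8,255,255))|cv2.inRange(h,(172,130,90),(180,255,255))
    x0,y0,x1,y1=roi;ys,xs=np.nonzero(m[y0:y1,x0:x1]);return xs.mean()+x0,ys.mean()+y0
print("knob off",two(T,red("pics/t5.png",(385,140,405,160)),S,red("pics/s5.png",(210,146,230,164))))
# deck contours, both views, onto z=.178 ; plate white mask onto z=.010
def hull(f,C,lo,hi,roi,z):
    i=cv2.imread(f);h=cv2.cvtColor(i,cv2.COLOR_BGR2HSV);m=cv2.inRange(h,lo,hi);k=np.zeros_like(m);x0,y0,x1,y1=roi;k[y0:y1,x0:x1]=m[y0:y1,x0:x1]
    c=max(cv2.findContours(k,0,1)[0],key=cv2.contourArea);
    return cv2.minAreaRect(np.array([onz(C,*p[0],z)[:2] for p in c],np.float32)),cv2.approxPolyDP(cv2.convexHull(c),3,True)[:,0].tolist()
for f,C,roi in(("pics/top0.png",T,(300,140,430,205)),("pics/scene0.png",S,(185,155,270,205))):
    r_,p=hull(f,C,(100,140,50),(125,255,255),roi,.178);b=cv2.boxPoints(r_);print("deck",f,r_,b.round(4).tolist(),p)
for f,C,roi in(("pics/top0.png",T,(295,185,365,240)),("pics/scene0.png",S,(200,215,270,255))):
    r_,p=hull(f,C,(0,0,170),(180,45,255),roi,.010);b=cv2.boxPoints(r_);print("plate",f,r_[1],r_[2],b.round(4).tolist(),p)
```

```text
knob off (array([ 0.59214655, -0.14970759,  0.23010568]), np.float64(0.0014832608773059275))
deck pics/top0.png ((0.5880873203277588, -0.09392277896404266), (0.24071145057678223, 0.15549883246421814), 87.96428680419922) [[0.5060999989509583, -0.21140000224113464], [0.6614999771118164, -0.21699999272823334], [0.6700999736785889, 0.023600000888109207], [0.5146999955177307, 0.029100000858306885]] [[422, 189], [324, 195], [315, 150], [401, 146]]
deck pics/scene0.png ((0.5984468460083008, -0.09219497442245483), (0.25261881947517395, 0.1497700959444046), 88.19245147705078) [[0.519599974155426, -0.21610000729560852], [0.6693000197410583, -0.2207999974489212], [0.677299976348877, 0.031700000166893005], [0.5275999903678894, 0.036400001496076584]] [[260, 191], [212, 199], [196, 169], [238, 164]]
plate pics/top0.png (0.1321716457605362, 0.14785467088222504) 87.9221420288086 [[0.5166000127792358, -0.07999999821186066], [0.6643999814987183, -0.08540000021457672], [0.6692000031471252, 0.04670000076293945], [0.521399974822998, 0.05209999904036522]] [[302, 192], [321, 191], [347, 198], [352, 231], [307, 233]]
plate pics/scene0.png (0.1840635985136032, 0.15214765071868896) 88.00514221191406 [[0.5187000036239624, -0.12399999797344208], [0.670799970626831, -0.12929999828338623], [0.6772000193595886, 0.05460000038146973], [0.5250999927520752, 0.05990000069141388]] [[263, 241], [218, 252], [208, 231], [223, 220], [238, 217], [251, 223]]
```

Call:
{"api": "carry_out", "payload": {"offset": [[0, 0, 0.02], [0, 0, 0.03], [0, 0, 0.03], [0.02, -0.028, 0.03], [0.024, -0.034, 0.02], [0.024, -0.035, 0], [0.024, -0.035, 0], [0.024, -0.035, 0]], "twist": [0, 0, 0, 0, -5, -6, -6, -4]}}

```text
clock: 12.18
tool_pos: [0.5557, 0.2929, 0.1942]
eef_rot: [-0.707, 0.013, -0.013, 0.707]
contact_force: [0.8, -0.6, -0.7]
opening: 0.029
```

Call:
{"api": "carry_out", "payload": {"offset": [[0.0235, -0.034, 0], [0, 0, 0], [0, 0, -0.04], [0, 0, -0.04], [0, 0, -0.03], [0, 0, 0], [0, 0, 0]], "twist": [0, 0, 0, 0, 0, 0, 0]}}

```text
clock: 13.05
tool_pos: [0.5789, 0.2613, 0.0844]
eef_rot: [-0.706, 0.011, -0.012, 0.708]
contact_force: [0.5, 0.4, -0.8]
opening: 0.028
```

Run:
```python
from h import *
s=get_state();M=R.from_quat(s["eef_rot"]).as_matrix();print(s["tool_pos"],"pick yaw",np.degrees(np.arctan2(-M[1,2],-M[0,2])),s["opening"])
T=cam("top");S=cam("scene");t=snapshot("top");c=snapshot("scene");save("t6.png",t);save("s6.png",c)
g=s["tool_pos"]-M[:,2]*.186;print("hook corner exp px",proj(T,[*g[:2],s["tool_pos"][2]+.0124]),proj(S,[*g[:2],s["tool_pos"][2]+.0124]))
C=np.zeros((400,800,3),np.uint8);C[:,:400]=cv2.resize(t[180:280,220:320],None,fx=4,fy=4);C[:,400:]=cv2.resize(c[180:280,190:290],None,fx=4,fy=4);save("c6.png",C)
```

```text
[0.57890083 0.26133258 0.08442527] pick yaw -91.92115872283101 0.028429951623857277
hook corner exp px [297.61585324 199.89505408] [251.93543588 224.53419202]
```

View pics/c6.png

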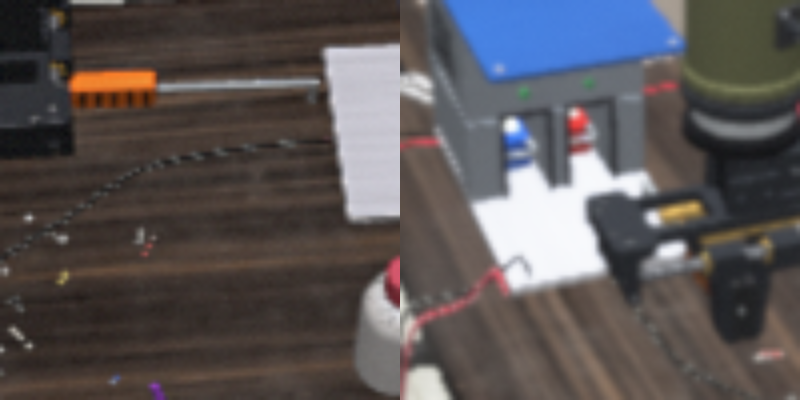

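Call:
{"api": "carry_out", "payload": {"offset": [[0, 0, -0.0285], [-0.0015, -0.03, 0], [-0.0015, -0.03, 0], [-0.0015, -0.03, 0], [-0.001, -0.03, 0], [-0.001, -0.025, 0], [0, 0, 0], [0, 0, 0]], "twist": [0, 0, 0, 0, 0, 0, 0, 0]}}

```text
clock: 14.15
tool_pos: [0.5727, 0.1169, 0.0552]
eef_rot: [-0.706, 0.011, -0.012, 0.708]
contact_force: [0.4, 1.0, -1.4]
opening: 0.027
```

Call:
{"api": "carry_out", "payload": {"offset": [[-0.0005, -0.015, 0], [-0.0005, -0.015, 0], [0, -0.012, 0], [0, 0, 0], [0, 0, 0], [0, 0, 0]], "twist": [0, 0, 0, 0, 0, 0]}}

```text
clock: 14.9
tool_pos: [0.571, 0.0738, 0.0543]
eef_rot: [-0.707, 0.012, -0.012, 0.707]
contact_force: [0.1, -0.4, -1.3]
opening: 0.031
```

Run:
```python
from h import *
s=get_state();print(s["tool_pos"],s["contact_force"].round(2),s["moment"].round(3),s["opening"])
t=snapshot("top");c=snapshot("scene");save("t7.png",t);save("s7.png",c)
C=np.zeros((480,800,3),np.uint8);C[:,:400]=cv2.resize(t[150:250,260:343],(400,480));C[:,400:]=cv2.resize(c[175:255,195:262],(400,480),interpolation=2);save("c7.png",C)
```

```text
[0.57099645 0.07378868 0.05428292] [ 0.1  -0.36 -1.32] [-0.032 -0.098 -0.019] 0.030657162400684515
```

View pics/c7.png

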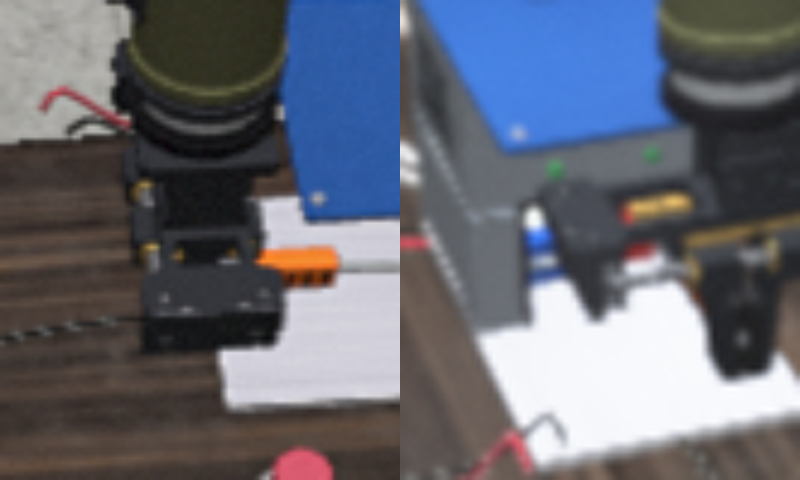

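No contact with the deck; the shank is in the red bay. Next I lower the hook by feel.

Call:
{"api": "carry_out", "payload": {"offset": [[0, 0, -0.007], [0, 0, -0.007], [0, 0, -0.006], [0, 0, 0], [0, 0, 0]], "twist": [0, 0, 0, 0, 0]}}

```text
clock: 15.62
tool_pos: [0.571, 0.0729, 0.0342]
eef_rot: [-0.707, 0.012, -0.012, 0.707]
contact_force: [0.6, 0.5, -0.8]
opening: 0.029
```

Run:
```python
from h import *
s=get_state();print(s["tool_pos"],s["contact_force"].round(2),s["moment"].round(3),s["opening"])
```

```text
[0.57102624 0.07294017 0.03421899] [ 0.59  0.52 -0.85] [ 0.067 -0.055 -0.003] 0.02949833080586235
```

Call:
{"api": "carry_out", "payload": {"offset": [[0, 0.006, 0], [0, 0.006, 0], [0, 0.006, 0], [0.0005, 0.006, 0], [0, 0.006, 0], [0, 0, 0]], "twist": [0, 0, 0, 0, 0, 0]}}

```text
clock: 16.38
tool_pos: [0.5715, 0.104, 0.0343]
eef_rot: [-0.707, 0.012, -0.012, 0.707]
contact_force: [-1.0, 0.7, 0.4]
opening: 0.031
```

Run:
```python
from h import *
s=get_state();print(s["tool_pos"],s["contact_force"].round(2),s["moment"].round(3))
t=snapshot("top");c=snapshot("scene");save("t8.png",t);save("s8.png",c)
for f in("s7","s8"):
    i=cv2.imread("pics/%s.png"%f);h=cv2.cvtColor(i,cv2.COLOR_BGR2HSV);m=cv2.inRange(h,(0,130,60),(8,255,255))|cv2.inRange(h,(172,130,60),(180,255,255))
    ys,xs=np.nonzero(m[200:250,225:260]);print(f,len(xs),xs.min()+225,xs.max()+225,ys.min()+200,ys.max()+200)
```

```text
[0.57149882 0.10400391 0.03430778] [-1.04  0.72  0.42] [ 0.039 -0.076 -0.001]
s7 4 233 235 210 216
s8 13 232 238 211 220
```

Call:
{"api": "carry_out", "payload": {"offset": [[0.0005, 0.012, 0], [0.0005, 0.012, 0], [0.0005, 0.013, 0], [0.0005, 0.014, 0], [0.0005, 0.014, 0], [0.0005, 0.014, 0], [0, 0.013, 0], [0, 0, 0]], "twist": [0, 0, 0, 0, 0, 0, 0, 0]}}

```text
clock: 17.48
tool_pos: [0.5743, 0.1972, 0.0344]
eef_rot: [-0.706, 0.011, -0.012, 0.708]
contact_force: [0.1, 0.3, -0.2]
opening: 0.029
```

Run:
```python
from h import *
s=get_state();print(s["tool_pos"],s["contact_force"].round(2),s["moment"].round(3))
for n in("top","scene"):
    C=cam(n);i=snapshot(n);save(n+"9.png",i);h=cv2.cvtColor(i,cv2.COLOR_RGB2HSV);m=cv2.inRange(h,(0,130,50),(8,255,255))|cv2.inRange(h,(172,130,50),(180,255,255))
    k,l,st,ce=cv2.connectedComponentsWithStats(m)
    for j in range(1,k):
        p=onz(C,*ce[j],.03)
        if st[j,4]>6 and .5<p[0]<.65 and -.2<p[1]<.2: print(n,st[j],p,onz(C,ce[j][0],st[j,1]+st[j,3]-.5,.01))
```

```text
[0.574293   0.19715693 0.03438145] [ 0.12  0.28 -0.19] [ 0.008 -0.072  0.004]
top [324 207  26  15 213] [ 0.55880435 -0.0323674   0.03      ] [ 0.55388025 -0.03409954  0.01      ]
top [333 208  12   1  12] [ 0.5847147  -0.04484628  0.03      ] [ 0.5976553  -0.05045668  0.01      ]
scene [235 221  10  10  33] [ 0.57807138 -0.03127753  0.03      ] [ 0.57577565 -0.03925977  0.01      ]
```

Call:
{"api": "carry_out", "payload": {"offset": [[0.0005, 0.008, 0], [0, 0.008, 0], [0, 0.005, 0], [0, 0, 0], [0, 0, 0]], "twist": [0, 0, 0, 0, 0]}}

```text
clock: 18.2
tool_pos: [0.575, 0.2159, 0.0342]
eef_rot: [-0.707, 0.012, -0.012, 0.707]
contact_force: [0.1, 0.1, -0.5]
opening: 0.029
```

```bash
cat > redpos.py <<'E'
from h import *
import sys
s=get_state();print(s["tool_pos"],s["contact_force"].round(2))
for n in("top","scene"):
    C=cam(n);i=snapshot(n);save(n+sys.argv[1]+".png",i);h=cv2.cvtColor(i,cv2.COLOR_RGB2HSV);m=cv2.inRange(h,(0,130,50),(8,255,255))|cv2.inRange(h,(172,130,50),(180,255,255))
    k,l,st,ce=cv2.connectedComponentsWithStats(m)
    for j in range(1,k):
        p=onz(C,*ce[j],.03)
        if st[j,4]>15 and .5<p[0]<.65 and -.2<p[1]<.2: print(n,st[j],p)
    if n=="top":
        b=max(range(1,k),key=lambda j:st[j,4]*(300<ce[j][0]<360 and 190<ce[j][1]<230))
        x0,y0,w,hh=st[b,:4]
        ys,xs=np.nonzero(l==b); print("front",onz(C,x0,np.median(ys[xs==x0]),.03),"rear",onz(C,x0+w,np.median(ys[xs==x0+w-1]),.03))
E
python3 redpos.py 10
```

```text
[0.57497534 0.2158601  0.03422794] [ 0.06  0.09 -0.52]
top [317 208  27  14 219] [ 0.55995827 -0.0129031   0.03      ]
front [0.57724459 0.0170864  0.03      ] rear [ 0.55941691 -0.05484075  0.03      ]
scene [237 224  11  10  37] [ 0.57850704 -0.01182769  0.03      ]
```

Red now stands about 15 mm outside the mouth. Next I unload the hook, lift it and back away.

Call:
{"api": "carry_out", "payload": {"offset": [[0, -0.004, 0], [0, 0, 0], [0, 0, 0.012], [0, 0, 0.014], [0, 0, 0.014], [0.001, 0.03, 0], [0.001, 0.03, 0], [0, 0, 0]], "twist": [0, 0, 0, 0, 0, 0, 0, 0]}}

```text
clock: 19.3
tool_pos: [0.5765, 0.2761, 0.0756]
eef_rot: [-0.706, 0.01, -0.011, 0.709]
contact_force: [-0.3, -0.4, -0.6]
opening: 0.028
```

```bash
python3 redpos.py 11
python3 - <<'E'
from h import *
s=get_state();M=R.from_quat(s["eef_rot"]).as_matrix();T=cam("top")
g=s["tool_pos"]-M[:,2]*.189
i=snapshot("top")
# shank: orange handle front edge in top and px colours along predicted shank
h=cv2.cvtColor(i,cv2.COLOR_RGB2HSV);m=cv2.inRange(h,(5,170,120),(18,255,255));m[:,:150]=0
c=max(cv2.findContours(m,0,2)[0],key=cv2.contourArea);print("orange",cv2.boundingRect(c))
for x in(.027,-.027):
    q=s["tool_pos"]-M[:,2]*(.056+x);print("exp handle end px",proj(T,[*q[:2],s["tool_pos"][2]+.018+.011]))
E
```

```text
[0.57650414 0.27607957 0.07564712] [-0.26 -0.45 -0.59]
top [317 208  27  14 225] [ 0.56027617 -0.01402225  0.03      ]
front [0.57724459 0.0170864  0.03      ] rear [ 0.56780976 -0.05669646  0.03      ]
scene [237 224  12  10  44] [ 0.57574659 -0.00939941  0.03      ]
orange (234, 201, 21, 6)
exp handle end px [254.10968096 201.2986381 ]
exp handle end px [232.96983036 202.45142765]
```

Call:
{"api": "carry_out", "payload": {"offset": [[0, 0.01, 0.03], [0, 0.02, 0.035], [-0.018, 0.025, 0.035], [-0.024, 0.026, 0], [-0.024, 0.027, 0], [-0.024, 0.027, 0], [-0.024, 0.027, 0], [-0.024, 0.027, 0]], "twist": [0, 0, 3, 4, 4, 4, 4, 2]}}

```text
clock: 20.45
tool_pos: [0.4393, 0.4596, 0.1742]
eef_rot: [0.698, 0.117, -0.117, -0.697]
contact_force: [1.4, 0.7, 0.1]
opening: 0.031
```

Call:
{"api": "carry_out", "payload": {"offset": [[0, 0, 0], [0, 0, -0.04], [0, 0, -0.04], [0, 0, 0], [0, 0, 0]], "twist": [0, 0, 0, 0, 0]}}

```text
clock: 21.08
tool_pos: [0.4404, 0.4606, 0.0955]
eef_rot: [-0.697, -0.117, 0.116, 0.698]
contact_force: [0.0, -0.1, -0.7]
opening: 0.03
```

Run:
```python
from h import *
s=get_state();M=R.from_quat(s["eef_rot"]).as_matrix();print(s["tool_pos"],"pick yaw",np.degrees(np.arctan2(-M[1,2],-M[0,2])),s["contact_force"].round(2))
save("t12.png",snapshot("top"))
```

```text
[0.4403542  0.46060803 0.09554471] pick yaw -71.06286929209439 [ 0.02 -0.12 -0.67]
```

Call:
{"api": "carry_out", "payload": {"offset": [[-0.001, 0, -0.02], [0, 0, -0.015], [0, 0, -0.008], [0, 0, -0.005], [0, 0, -0.003], [0, 0, 0], [0, 0, 0]], "twist": [0, 0, 0, 0, 0, 0, 0]}}

```text
clock: 22.0
tool_pos: [0.4391, 0.4616, 0.0439]
eef_rot: [-0.697, -0.118, 0.116, 0.698]
contact_force: [3.6, 1.9, 1.1]
opening: 0.034
```

Run:
```python
from h import *
s=get_state();print(s["tool_pos"],s["contact_force"].round(2),s["moment"].round(3))
T=cam("top");t=snapshot("top");save("t13.png",t)
h=cv2.cvtColor(t,cv2.COLOR_RGB2HSV);m=cv2.inRange(h,(5,170,120),(18,255,255));m[:220]=0;c=max(cv2.findContours(m,0,2)[0],key=cv2.contourArea)
print(cv2.boundingRect(c),cv2.minAreaRect(np.array([onz(T,*p[0],.073)[:2] for p in c],np.float32)))
```

```text
[0.43913438 0.46158183 0.04391301] [3.6  1.91 1.1 ] [ 0.276 -0.744  0.081]
(43, 301, 57, 75) ((0.2833079695701599, 0.5965704917907715), (0.1522994339466095, 0.08112333714962006), 28.642560958862305)
```

Call:
{"api": "carry_out", "payload": {"offset": [[0.001, 0.0005, 0], [0, 0, 0], [0, 0, -0.001], [0, 0, 0]], "twist": [0, 0, 0, 0], "grip": 0.012}}

```text
clock: 22.55
tool_pos: [0.4384, 0.4611, 0.0419]
eef_rot: [0.698, 0.117, -0.117, -0.697]
contact_force: [-0.1, 0.7, 0.8]
opening: 0.132
```

Call:
{"api": "carry_out", "payload": {"offset": [[0, 0, 0], [0, 0, 0], [0, 0, 0.045], [0, 0, 0.045], [0.019, -0.053, 0.045], [0, 0, 0], [0, 0, 0]], "twist": [0, 0, 0, 0, 0, 0, 0], "grip": 0.05}}

```text
clock: 23.42
tool_pos: [0.4552, 0.4154, 0.1712]
eef_rot: [-0.697, -0.117, 0.117, 0.698]
contact_force: [0.2, 0.3, -0.3]
opening: 0.567
```

```bash
python3 - <<'E'
from h import *
s=get_state();W=cam("wrist");im=snapshot("wrist");save("w14.png",im)
h=cv2.cvtColor(im,cv2.COLOR_RGB2HSV);m=cv2.inRange(h,(5,170,120),(18,255,255));c=max(cv2.findContours(m,0,2)[0],key=cv2.contourArea)
P=np.array([onz(W,*p[0],.073)[:2] for p in c],np.float32);print(s["tool_pos"],cv2.boundingRect(c),cv2.minAreaRect(P))
t=snapshot("top");c=snapshot("scene");save("t14.png",t);save("s14.png",c)
C=np.zeros((600,800,3),np.uint8)
C[:300,:400]=cv2.resize(im[80:380,130:530],(400,300));C[:300,400:]=cv2.resize(c[240:330,270:390],(400,300))
C[300:,:400]=cv2.resize(t[140:245,290:430],(400,300));C[300:,400:]=cv2.resize(c[145:250,185:325],(400,300));save("c14.png",C)
E
python3 redpos.py 14
```

```text
[0.45523582 0.41544646 0.17116744] (269, 182, 22, 73) ((0.45793068408966064, 0.4113113582134247), (0.015313145704567432, 0.05547414720058441), 19.641448974609375)
[0.45419369 0.41618441 0.17025817] [ 0.23 -0.03 -0.3 ]
front [0.55024139 0.01912333 0.03      ] rear [0.54639421 0.01431712 0.03      ]
scene [237 224  12  15  53] [ 0.57638095 -0.00425441  0.03      ]
```

View pics/c14.png

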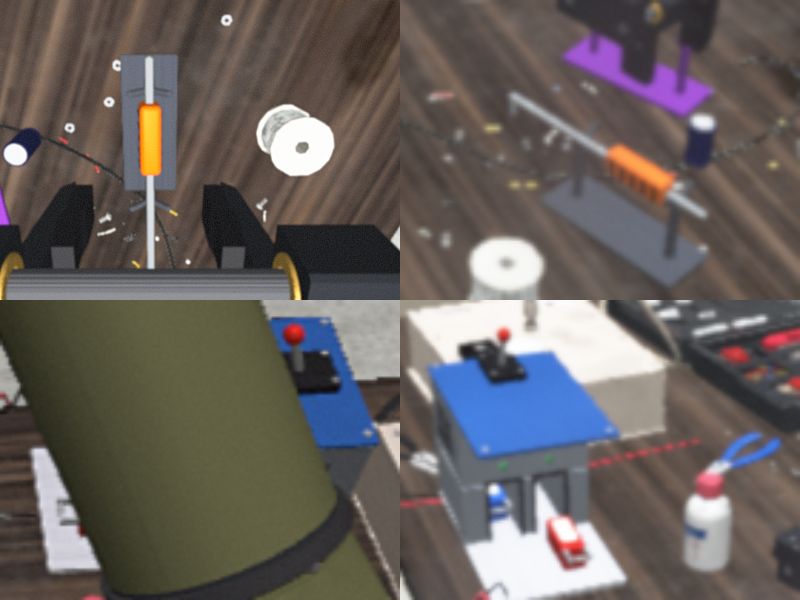

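The last picture shows the pick in both forks with its hook down, the knob over towards the mouths, red upright on the plate clear of the mouth, blue still in its bay, and reel, capacitor and bottle standing. I now check how far along the rest the pick sits.

Run:
```python
from h import *
z=np.load("w4.npz");W=[z[k] for k in z.files]
d=np.array([np.cos(np.radians(-70.8)),np.sin(np.radians(-70.8))])
g=lambda u,v,z:1e3*(onz(W,u,v,z)[:2]@d)
tail=g(281,80+135/3,.062);
for zz in(.062,.071): print("fork R - tail",g(281,80+243/3,zz)-tail)
print("handle ends - tail",g(282,80+283/3,.073)-tail,g(282,80+490/3,.073)-tail)
print("base rear-tail",g(281,80+134/3,.006)-tail,"base front",g(282,80+540/3,.006)-tail,"fork F",g(290,80+575/3,.068)-tail)
```

```text
fork R - tail 25.763531347678622
fork R - tail 24.02497003192957
handle ends - tail 33.19395650849788 86.61671958400206
base rear-tail 5.01158177427169 base front 134.1859733375591 fork F 113.42486162942978
```

```bash
python3 -c "
from h import *
s=get_state();print(s['clock'],s['contact_force'].round(2));job.finish_job()"
```

```text
23.675 [-0.69  0.95  1.08]
the job is handed in; nothing more can be done
```

The job is done and handed in at 23.7 s of the 64 s; it gives no verdict, so what follows rests on my own checks.

**What I did**
- **Isolator:** flipped off with the closed fingertips; the knob moved 33 mm.
- **Pick:** moves only turn about z, so I could not lean the gripper back under the deck edge. Instead I slid the pick about 17 mm back in its rest and gripped it upright by the tail, which stayed clear of the deck.
- **Red cartridge:** hooked by its bail and drawn out. I then unhooked it and laid the pick back.

**Last checks**
- The knob is over towards the mouths.
- Red is upright on the plate. Its rear end was about 15 mm outside the mouth when last measured, and the final picture shows it clear.
- Blue is in its bay, and the bottle, reel and capacitor are standing.
- The pick is level in both forks, hook down, about 9 mm back from the rest's centre (limit 18 mm).
- The gripper is clear, with contact force at noise level.

**What disagreed or failed**
- The top, scene and wrist cameras differed by 5–8 mm on the tester's position. I used a combined estimate.
- The arm hid red from the top camera in the final check, so its last exact position there comes from just after release.
- The gripper read only about 2.7 mm open on the 6 mm tail, and the pick drooped about 2° in the grip. Neither caused trouble.

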